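# Clamp a sleeve with a torque-limiting cam knob

## Task

Stand the steel sleeve upright on the floor of the slot in the clamping fixture, setting it down gently, between the cam and the stop block. Then turn the black knob clockwise until the cam has pushed the sleeve back against the stop block and the knob's slip clutch clicks: stop at the first click, two at most. Let go, leaving the sleeve clamped, and leave the other things on the bench where they are.

Things in the scene. Friction and masses are not known exactly. Their poses are not given: they have to be found in the camera images.
- sleeve: Plain upright steel tube with a dark bore, 36 mm outside diameter, 56 mm tall, about 0.3 kg, stepped in to 32 mm over the lowest 3 mm. Origin: centre of its underside; z up. It stands on the bench to the left or the right of the fixture.
- fixture: Clamping fixture fixed to the bench: dark steel plate 120 x 230 x 18 mm (x, y, z), origin at the centre of its underside, y from the knob to the stop block. Knob and cam turn on a vertical spindle at x 0, y -58 mm. The steel nest block on the plate is 75 x 78 mm, top 42 mm above the bench, with a blind slot 39 mm wide (x), 57 mm long (y), centred at x 0, y +5 mm, floor 30 mm above the bench.
- slot (a point): Point at the mouth of the slot, 42 mm above the bench and 12 mm above the slot floor, where the sleeve's axis should go in: fixture x 0, y -1 mm, 57 mm from the spindle axis; its axes are the fixture's. Play there: 1.5 mm to each side wall, and at least 3 mm either way along y (slot end on one side, stop block at its nearest on the other).
- cam: Round steel disc cam, 88 mm diameter, 12 mm thick, 45 to 57 mm above the bench, turning with the spindle; its centre is 14 mm off the spindle axis. Origin on the spindle axis at the disc's underside. Its own -y axis points from the spindle axis to the disc's centre.
- spindle (a joint): Turn of the cam and spindle, rad, growing clockwise seen from above; end stops at 0 (cam's high side away from the slot) and 2.9. It starts at 0.2 to 0.65 rad and meets a sleeve that rests on the stop block at about 1.6 to 2.4, depending on where the block is bolted. It turns with about 0.35 Nm friction and stays where it is left.
- knob (a joint): Slip of the knob over the clutch, rad, clockwise positive, 0 at the start; knob turn = spindle + slip. Under 0.1 while the spindle turns. Once the cam jams, the torque holding the knob climbs (to 0.4-0.8 Nm); then the clutch goes over its crest (slip 0.17) and the torque collapses and even reverses, pushing the knob on to the next notch: one click per 0.349 rad, complete past slip 0.2.
- knob_grip (a point): On the spindle axis at the height to grip the black knob, 111 mm above the bench. The grip is an upright bar 46 mm long, 14 mm thick, 88 to 126 mm above the bench, on a ribbed skirt of 60 mm diameter. x runs along the bar, z up; pinch the bar across its thickness (y). At knob 0 the bar lies crosswise to the line from spindle axis to cam centre. The sleeve in the slot tops at 86 mm, below the bar.
- bearing: Ball bearing lying flat, 62 mm diameter, 18 mm high; origin centre of its underside. To be left alone.
- oil_bottle: Grey oil bottle, 60 mm diameter, 160 mm tall; origin centre of its underside. To be left alone.
- wrench: Steel wrench 200 mm long lying flat on the bench. To be left alone.
- stop_range (a point): Fixture point x 0, y +26 mm, 55 mm above the bench: the middle of the 10 mm range (y +21 to +31 mm) in which the face of the steel stop block lies. The block is bolted at an unmeasured place there; it is 50 mm wide, its flat face stands 42 to 68 mm above the bench and overhangs the far end of the slot. A sleeve pushed home rests on it with its axis 18 mm before the face.

How it is judged (in metres and radians):
On the way, in this order (a step that is already met when the one before it is completed fails the run):
1. the sleeve stands upright on the slot floor (z of sleeve in the frame of fixture between 0.027 and 0.0325 m and horizontal distance between sleeve and slot below 0.018 m and angle between sleeve's own z axis and vertical below 0.08 rad), for 0.2 s.
2. the clutch has clicked with the cam pressing on the sleeve (value of joint knob above 0.2 rad and contact force between cam and sleeve above 1 N and z of sleeve in the frame of fixture below 0.034 m), for 0.1 s.
At the end, for the whole second after the job is handed in: The sleeve stands on the slot floor (within 4 mm), upright within 0.1 rad, at rest and clamped between cam and stop block with at least 1 N on the cam; the clutch has slipped one or two clicks (slip 0.20 to 0.90 rad); the robot has let go (all of step 2 and value of joint knob below 0.9 rad and z of sleeve in the frame of fixture above 0.027 m and horizontal distance between sleeve and slot below 0.02 m and angle between sleeve's own z axis and vertical below 0.1 rad and linear speed of sleeve below 0.01 m/s); the robot touches nothing.
It fails at once if the clutch is run past two clicks (value of joint knob above 0.9 rad).
It fails at once if the sleeve is rammed into the fixture with more than 40 N while setting it down (contact force between sleeve and fixture above 40 N and contact force between cam and sleeve below 0.5 N).
It fails at once if the bearing is moved more than 20 mm (distance of bearing from where it was at the start of the episode above 0.02 m).
It fails at once if the oil bottle is moved more than 20 mm (distance of oil_bottle from where it was at the start of the episode above 0.02 m).
It fails at once if the wrench is moved more than 20 mm (distance of wrench from where it was at the start of the episode above 0.02 m).
It also fails if it takes over 69 s, if anything falls off the work surface, if the arm or the gripper's body presses on something with over 40 N, if the wrist force passes 120 N, or if a joint passes its speed limit or range.

## Robot

A 7-joint arm with a two-finger parallel gripper is mounted at the origin on the work surface. World frame = base frame: x ahead of the robot, y to its left, z up, the work surface at z = 0. Lengths are in mm, angles in rad, forces in N, time in s.
With the tool pointing down it reaches from about 400 to 875 mm from the base axis. Payload 6.5 kg.
Tool frame: the origin (TCP) lies on the centre line of the jaws, within the pads' length; the fingertips stand 22 mm ahead of it and the grasp point (between the pads) lies 3 mm ahead of it; z points along the fingers, y is the line along which they close (so a half turn about z gives the same grasp; the last joint's range is limited). The gripper opens to 85 mm and grips with 20 to 120 N. Pads are 22 mm wide; open, the fingers measure 114 mm over their backs; the gripper's body (76 mm by 85 mm) begins 54 mm behind the grasp point. The pads swing forward as they close: fully open they stand 13 mm farther back than shut.
Start: joints at [1.24, 0.536, -0.004, 1.538, 0.003, 1.067, -0.071], TCP at [170.112, -627.337, 253.29] pointing down, gripper open.
Joint ranges: [-2.7, 2.7], [-0.37, 2.16], [-1.27, 1.26], [0.24, 2.4], [-1.31, 4.45], [0.19, 1.91], [-2.76, 2.76]. Speed limits (rad/s): [2.39, 2.39, 3.14, 3.14, 3.14, 3.14, 3.14].

## Interface

Orientations are given as [roll, pitch, yaw] about the fixed x, y, z axes, in that order (R = Rz(yaw) Ry(pitch) Rx(roll)).
In Python, from bench import r gives the robot as it stands. Calls block until the motion is done:
- r.movep(position, orientation): joint-space move of the TCP to a pose.
- r.move_l(position, rate=150, rotation=None, threshold=None): straight line of the TCP; rotation=None keeps the orientation; rate is the mean speed in mm/s. With threshold (N) it stops when the force on the tool has changed by that much, and returns True; else False.
- r.move_j(angles): joint-space move.
- r.command_gripper(opening): finger opening in mm; the grip force is fixed at half the most; returns when the fingers have stopped.
- r.sleep(seconds).
- r.ik(position, orientation): joint angles nearest the present ones, or None.
- r.get_state(): the state.
- r.read_camera(name): name is "scene" or "top"; returns a dict with "pixels" (480x640x3 uint8, blue, green, red), "range_z" (480x640 float32, mm along the optical axis (not along the pixel's ray), 0 where there is no reading), "camera_matrix" (3x3 intrinsics, pixels), "k1" (the pictures are not rectified: a ray, as slopes to the right and down, at radius r is drawn at 1 + k1 r^2 times it, then the intrinsics apply), "origin" and "attitude" of the camera in the world. Camera axes: x right, y down, z forward; pixel columns grow to the right and rows downward; lengths in mm; the calibration is good to about 2 mm. A picture is of the moment at which its call begins.
A pose or a line that the arm cannot do raises r.MotionError and nothing moves.
- r.finish_job(): hands the job in; it is judged then, once.
The state is a dict: "t": time; "qpos": joint angles; "qvel": joint speeds; "joint_efforts": joint torques, N m; "ee_pos": TCP position; "ee_rot": TCP orientation; "wrist_force": force on the tool from outside, world axes, zero at the start; "torque": the same for the moment, N m; "gripper_width": finger opening in mm; "grip_force": force on a finger pad.
Only numpy, scipy, OpenCV 4.12 (cv2) and the standard library are available. Lean on these libraries where they do the work, as an engineer would, in place of code of your own. Each camera call takes 0.05 s, during which the arm holds its last target. There are 200 camera calls.

## Working session

There is one attempt and no reset: what is moved stays moved. The work goes in short steps, each a Python script; the robot and the scene stay as the last script left them, time stands still between calls to the robot, and variables do not carry over. Pictures are saved under pics/ and viewed, at most 10 in all, crops included, and the job is handed in when it is done.

```bash
ls; mkdir -p pics; python3 - <<'E'
from bench import r
import cv2,numpy as np
for n in("scene","top"):
    c=r.read_camera(n);cv2.imwrite(f"pics/{n}0.png",c["pixels"]);np.savez(f"{n}0.npz",**c)
    print(n,c["camera_matrix"],c["k1"],c["origin"],c["attitude"])
s=r.get_state();print(s)
E
```

```text
pics
scene [[594.51601649   0.         328.04012686]
 [  0.         594.51601649 238.03454875]
 [  0.           0.           1.        ]] -0.19444919057892757 [1205.66237666 -210.4316802   938.66424494] [-2.42906905 -0.00980695  1.26341051]
top [[570.52838795   0.         319.97754002]
 [  0.         570.52838795 236.83343288]
 [  0.           0.           1.        ]] 0.059354631687295975 [ 356.97964956  -18.29794065 1164.86068892] [-2.96816107  0.00887234 -1.55588521]
{'t': 0.1, 'qpos': array([ 1.23978066,  0.53710139, -0.00441634,  1.53878925,  0.00260442,
        1.06733706, -0.07118564]), 'qvel': array([ 0.00139783, -0.00165566, -0.00095037, -0.00218463,  0.00041435,
        0.001169  , -0.00011947]), 'joint_efforts': array([ 2.63962545e-03, -5.84573472e+01,  1.05184570e+00, -2.59783208e+01,
        1.25538008e-02,  4.57989547e-03,  6.10052723e-06]), 'ee_pos': array([ 169.95307357, -626.81241275,  252.48796272]), 'ee_rot': array([-3.13996882e+00,  1.35441299e-04,  2.64884864e-01]), 'wrist_force': array([ 0.75863684, -0.21667418,  0.22968507]), 'torque': array([-0.01038982, -0.00487625,  0.00664252]), 'grip_force': 0.0, 'gripper_width': 85.60536006759214}
```

View pics/top0.png

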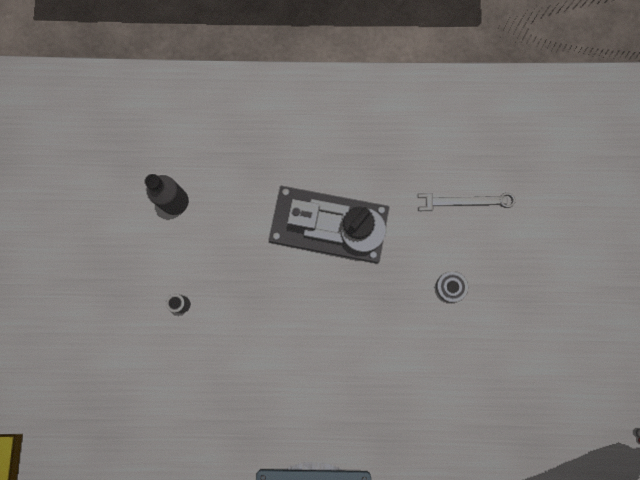

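View pics/scene0.png

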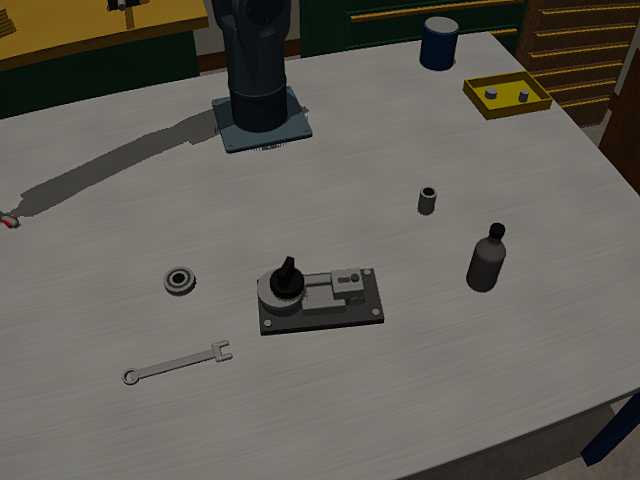

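Top view: sleeve at (178,303), fixture plate centred about (329,224), knob (359,223), bearing (452,287), wrench (465,201), bottle (165,195). The scene view shows the sleeve at (428,200) and the knob at (287,278).

```bash
cat > h.py <<'E'
import cv2,numpy as np
from scipy.spatial.transform import Rotation as R
def cast(c,uv,z):
    uv=np.asarray(uv,float).reshape(-1,1,2)
    n=cv2.undistortPoints(uv,np.asarray(c["camera_matrix"]),np.array([float(c["k1"]),0,0,0]))[:,0]
    d=np.c_[n,np.ones(len(n))]@R.from_euler("xyz",c["attitude"]).as_matrix().T
    o=np.asarray(c["origin"]);return (o+d*((z-o[2])/d[:,2])[:,None])[:,:2]
def blobs(g,lo,hi,box,amin=10,amax=1e9):
    x0,y0,x1,y1=box;m=((g[y0:y1,x0:x1]>=lo)&(g[y0:y1,x0:x1]<=hi)).astype(np.uint8)
    n,l,s,ce=cv2.connectedComponentsWithStats(m,connectivity=4)
    return [(s[i],ce[i]+[x0,y0],l==i) for i in range(1,n) if amin<=s[i][4]<=amax]
E
python3 - <<'E'
from h import *
T=dict(np.load("top0.npz"));S=dict(np.load("scene0.npz"))
a=T["pixels"][175:275,260:400];b=S["pixels"][245:345,245:395]
a=cv2.resize(a,None,fx=4,fy=4,interpolation=cv2.INTER_CUBIC);b=cv2.resize(b,None,fx=4,fy=4,interpolation=cv2.INTER_CUBIC)[:, :600]
cv2.imwrite("pics/a.png",a);cv2.imwrite("pics/b.png",b)
for n,c,box in(("T",T,(160,285,200,322)),("S",S,(410,180,445,222))):
    g=cv2.cvtColor(c["pixels"],cv2.COLOR_BGR2GRAY)
    for th in(50,65,80):
        for s,ce,_ in blobs(g,0,th,box,8): print(n,th,s,ce,cast(c,ce,56))
g=cv2.cvtColor(T["pixels"],cv2.COLOR_BGR2GRAY);print(g[290:318,164:194:1])
E
```

```text
T 50 [ 9 12 11 12 92] [174.38043478 302.5       ] [[418.68509812 273.48800361]]
T 50 [19 12 11 16 65] [185.10769231 305.47692308] [[413.21274187 252.54430166]]
T 65 [17 11 13 18 93] [184.89247312 305.30107527] [[413.54458795 252.97747477]]
T 65 [  9  12  12  12 110] [174.40909091 302.49090909] [[418.7031224  273.43407338]]
T 80 [ 13  11  18  19 121] [184.         306.11570248] [[411.96731833 254.59883429]]
T 80 [  9  12  12  12 120] [174.44166667 302.49166667] [[418.70235718 273.37144152]]
S 50 [13  8 12  8 73] [428.35616438 191.34246575] [[419.22464981 272.01891013]]
S 50 [  8  13  18  22 274] [425.7080292 204.7189781] [[453.98459795 250.37048681]]
S 65 [13  8 12  8 76] [428.38157895 191.46052632] [[419.56831042 271.92423789]]
S 65 [  8  13  18  22 283] [425.83392226 204.62897527] [[453.82154303 250.73103877]]
S 80 [13  7 12  9 83] [428.19277108 191.3253012 ] [[419.07616425 271.70257249]]
S 80 [  7  11  20  25 300] [425.98       204.65666667] [[453.98420386 250.99319974]]
[[137 134 137 136 137 135 138 139 133 138 138 135 135 135 135 135 136 136
  138 135 135 137 136 138 136 138 136 
[... 2688 characters left out ...]
 70  59  57  48  47  43
   51  49  70 107 135 137 139 136 139 139 138 136]
 [137 137 139 136 135 137 138 126  99  78  80  78  77  71  69  69  65  59
   69  75 110 136 141 140 133 135 138 137 137 138]
 [135 136 135 137 136 137 136 137 126  98  81  78  78  78  76  83  80  83
   86 112 134 142 140 139 138 138 139 138 137 138]
 [137 134 136 134 136 136 135 136 136 126 105  98 102  98  86 101 105 103
  111 136 140 138 134 137 137 140 137 141 136 140]
 [137 134 137 137 135 137 138 132 139 137 137 138 134 128 115 135 136 134
  138 137 138 138 138 136 136 138 139 138 137 137]
 [136 138 138 135 138 139 135 138 135 139 136 136 139 135 134 136 139 137
  140 137 136 137 136 137 140 137 135 137 137 140]]
```

View pics/a.png

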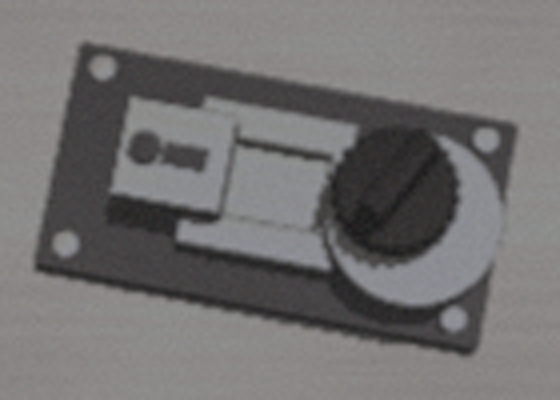

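View pics/b.png

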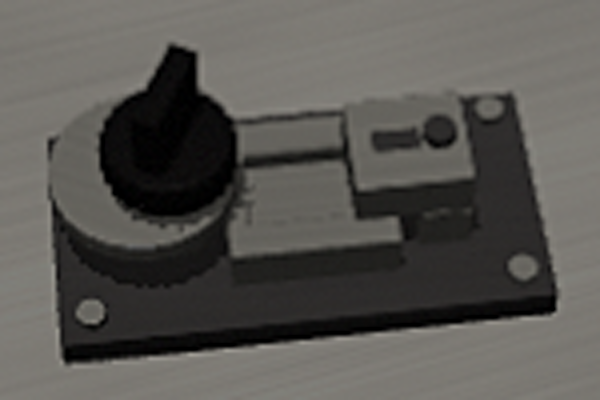

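The crops show the four plate bolts at (285,192), (382,210), (276,236), (373,255) in the top view; three are visible in the scene view at about (267,323), (376,311), (367,271).

```bash
python3 - <<'E'
from h import *
T=dict(np.load("top0.npz"));S=dict(np.load("scene0.npz"))
def cen(c,p):
    g=cv2.cvtColor(c["pixels"],cv2.COLOR_BGR2GRAY).astype(float);x,y=p
    w=g[y-5:y+6,x-5:x+6];k=np.clip(w-w.min()-30,0,None)
    yy,xx=np.mgrid[y-5:y+6,x-5:x+6];rr=(xx-x)**2+(yy-y)**2<=25;k=k*rr
    return (k*xx).sum()/k.sum(),(k*yy).sum()/k.sum()
P=[cen(T,p) for p in((285,192),(381,210),(276,236),(373,254))]
for z in(18,22):
    A=cast(T,P,z);print("T",A.round(1).tolist(),A.mean(0))
    e=(A[0]-A[1]+A[2]-A[3])/2;f=(A[0]-A[2]+A[1]-A[3])/2
    print(np.linalg.norm(e),np.linalg.norm(f),np.arctan2(-e[0],e[1]),np.arctan2(f[1],f[0]))
    Q=[cen(S,p) for p in((267,323),(376,311),(367,271))]
    B=cast(S,Q,z);print("S",B.round(1).tolist())   # order: ( -,- ) right.., 
    print([np.linalg.norm(B[i]-B[j]) for i,j in((0,1),(1,2),(0,2))])
# plate outline (top) as dark region at z=18
g=cv2.cvtColor(T["pixels"],cv2.COLOR_BGR2GRAY)
m=(g[175:275,255:405]<100).astype(np.uint8);n,l,s,c=cv2.connectedComponentsWithStats(m);i=1+np.argmax(s[1:,4])
q=np.argwhere(l==i)[:,::-1]+[255,175]
rc=cv2.minAreaRect(cast(T,q,18).astype(np.float32));print(rc)
# knob black + cam
for lo,hi in((0,48),(0,42)):
    for s,ce,_ in blobs(g,lo,hi,(335,200,385,245),60): print("dark",s,ce,cast(T,ce,90))
E
```

```text
T [[652.1, 68.0], [616.1, -129.6], [559.2, 84.7], [523.4, -113.3]] [587.68473932 -22.53639383]
201.02017342645755 94.25600253332333 -0.1796477526959549 -0.17620555706646227
S [[612.1, -129.4], [647.6, 68.3], [550.9, 86.7]]
[np.float64(200.90530663308274), np.float64(98.41686217456767), np.float64(224.6232476226912)]
T [[651.0, 67.7], [615.2, -129.2], [558.5, 84.4], [522.8, -112.9]] [586.88009027 -22.52161103]
200.3190588957471 93.92725814983014 -0.1796477526959549 -0.17620555706646204
S [[614.7, -129.8], [650.0, 67.1], [553.7, 85.4]]
[np.float64(200.03243551752337), np.float64(97.98927149657196), np.float64(223.64732942511435)]
((584.2310180664062, -22.15595245361328), (229.5182342529297, 124.47417449951172), 79.71053314208984)
dark [  8   7  28  32 429] [355.92074592 222.13519814] [[574.69627601 -74.52725852]]
dark [  9  13  26  26 149] [355.53691275 227.69798658] [[563.81423276 -73.83809156]]
```

```bash
python3 - <<'E'
from h import *
from bench import r
Y=np.pi/2-0.178
try: 
    a=r.ik([418.9,272.6,250],[np.pi,0,Y]);b=r.ik([418.9,272.6,250],[np.pi,0,Y-np.pi])
    for q in(a,b):print(None if q is None else np.round(q,2))
    if a is None or (b is not None and abs(b[6])<abs(a[6])): Y-=np.pi
    print("yaw",Y)
    r.movep([418.9,272.6,200],[np.pi,0,Y]);r.move_l([418.9,272.6,53],120)
    s=r.get_state();print(s["t"],s["ee_pos"],s["ee_rot"],s["wrist_force"])
    r.command_gripper(20);s=r.get_state();print(s["t"],s["gripper_width"],s["grip_force"],s["ee_pos"],s["wrist_force"])
    c=r.read_camera("scene");cv2.imwrite("pics/g.png",cv2.resize(c["pixels"][130:280,340:540],None,fx=3,fy=3))
except r.MotionError as e: print("ERR",e)
E
```

```text
[-0.03  0.39 -0.79  1.9   0.33  0.99 -1.14]
[ 0.16  0.5  -1.07  1.89  0.5   1.05  1.85]
yaw 1.3927963267948966
4.7417 [419.34481173 272.94055259  53.62892931] [ 3.14065259e+00 -8.61091726e-04  1.39274916e+00] [ 0.39606861 -0.44420774  0.0560309 ]
5.2667 33.91822852601877 59.22854483127594 [419.03456262 272.67783454  53.47038216] [-1.43921534 -0.12189984  4.91141727]
```

View pics/g.png

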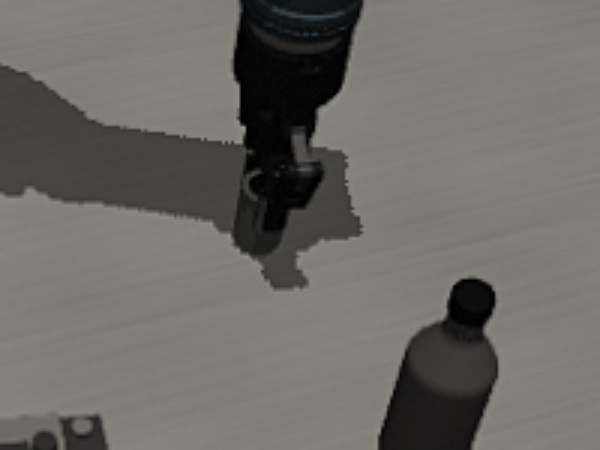

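The sleeve is held between the pads; the bottle is well clear to the right.

```bash
python3 - <<'E'
from h import *
from bench import r
T=dict(np.load("top0.npz"))
y=-0.178;ex=np.array([np.cos(y),np.sin(y)]);ey=np.array([-np.sin(y),np.cos(y)]);c=np.array([587,-22.5])
for p in((285,147),(275,225),(232,180)):
    w=cast(T,[(p[0]+.5)/4-.5+260,(p[1]+.5)/4-.5+175],42)[0]-c; print(p,w@ex,w@ey)
g=c-1*ey;Y=np.pi/2+y;o=[np.pi,0,Y]
r.move_l([419,272.7,200],150)
r.movep([*g,200],o)
r.move_l([*g,118],120);r.sleep(.3)
s=r.get_state();print(s["t"],s["ee_pos"],g,s["wrist_force"],s["gripper_width"])
a=r.read_camera("top");b=r.read_camera("scene")
np.savez("top1.npz",**a);np.savez("scene1.npz",**b)
ia=cv2.resize(a["pixels"][175:275,270:400],None,fx=4,fy=4);ib=cv2.resize(b["pixels"][225:345,245:395],None,fx=3.333,fy=3.333)
ia=cv2.copyMakeBorder(ia,0,0,0,0,0)
cv2.imwrite("pics/h1.png",ib)
E
```

```text
(285, 147) 19.27729994457848 -0.6629220213584238
(275, 225) -20.885911604086488 -3.2793465637107633
(232, 180) -2.4217476796053834 22.268600843397525
8.8667 [587.13220777 -23.55288108 118.51348003] [586.82293847 -23.48419978] [ 0.47097433  1.09873969 -3.83941961] 34.29913443819183
```

View pics/h1.png

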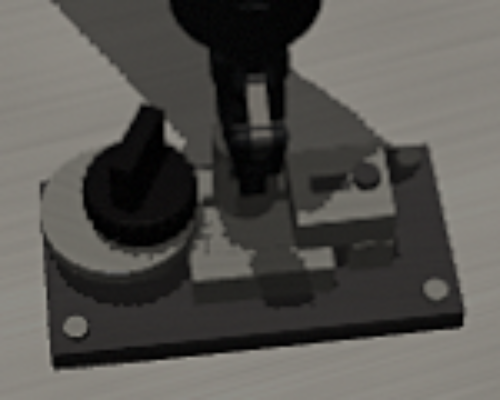

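Scene view: the sleeve hangs above the slot between cam and stop block (crop (250,210)), clear of the knob bar.

```bash
cat >> h.py <<'E'
YW=-0.178;EX=np.array([np.cos(YW),np.sin(YW)]);EY=np.array([-np.sin(YW),np.cos(YW)]);C=np.array([587,-22.5])
def fx(p): return (np.asarray(p)[:2]-C)@np.c_[EX,EY]
def wd(x,y): return C+x*EX+y*EY
E
python3 - <<'E'
from h import *
from bench import r
def st(n):
    s=r.get_state();print(n,round(s["t"],2),fx(s["ee_pos"]).round(2),s["ee_pos"][2].round(2),(s["wrist_force"][:2]@np.c_[EX,EY]).round(1),s["wrist_force"][2].round(1));return s
r.move_l([*wd(-.6,-1),100],60);r.sleep(.2);s=st("pre")
hit=r.move_l([*wd(-.6,-1),86],15,threshold=5);s=st(hit)
E
```

```text
pre 9.62 [-0.35 -0.87] 100.27 [ 0.7 -0.1] -2.9
False 10.7 [-0.51 -0.98] 86.11 [ 0.5 -0.2] -2.9
```

```bash
python3 - <<'E'
from h import *
from bench import r
def st(n):
    s=r.get_state();print(n,round(s["t"],2),fx(s["ee_pos"]).round(2),s["ee_pos"][2].round(2),(s["wrist_force"][:2]@np.c_[EX,EY]).round(1),s["wrist_force"][2].round(1));return s
hit=r.move_l([*wd(-.6,-1),80.5],8,threshold=4);s=st(hit)
if hit or s["wrist_force"][2]>-1:
    r.command_gripper(85);r.sleep(.3);st("open")
    p=s["ee_pos"];r.move_l([p[0],p[1],200],120);st("up")
    r.movep([*wd(-150,60),280],[np.pi,0,np.pi/2+YW])
    a=r.read_camera("top");b=r.read_camera("scene");np.savez("top2.npz",**a);np.savez("scene2.npz",**b);st("clear")
    i=np.hstack([cv2.resize(a["pixels"][180:280,270:400],None,fx=3,fy=3),cv2.resize(b["pixels"][240:340,250:380],None,fx=3,fy=3)])
    cv2.imwrite("pics/p.png",i)
E
```

```text
True 11.13 [-0.56 -0.99] 83.5 [-1.2 -0.8] 5.8
open 11.98 [-1.7  -1.51] 82.32 [-0.1 -0.1] -0.8
up 13.12 [-1.09 -1.23] 199.15 [ 0.4 -0.1] -0.7
clear 13.97 [-148.76   59.07] 279.34 [-0.3 -0.6] -0.3
```

View pics/p.png

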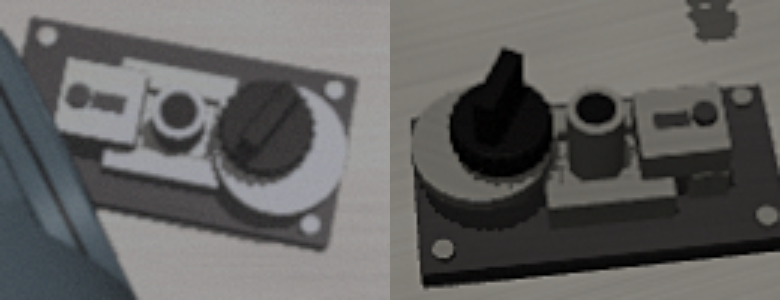

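The sleeve stands upright in the slot between cam and stop block (top crop (178,115), scene crop (598,130)). The knob bar runs from about (245,155) to (290,90) in the top crop.

```bash
python3 - <<'E'
from h import *
K=wd(0,-58);print("K",K)
for n in("top2","scene2"):
    c=dict(np.load(n+".npz"));D=c["range_z"].astype(float)
    v,u=np.mgrid[0:480,0:640];uv=np.c_[u.ravel(),v.ravel()].astype(float).reshape(-1,1,2)
    q=cv2.undistortPoints(uv,c["camera_matrix"],np.array([float(c["k1"]),0,0,0]))[:,0]
    W=(np.c_[q,np.ones(len(q))]*D.reshape(-1,1))@R.from_euler("xyz",c["attitude"]).as_matrix().T+c["origin"]
    near=np.hypot(*(W[:,:2]-K).T)<38
    for lo,hi in((119,135),(105,135)):
        P=W[near&(W[:,2]>lo)&(W[:,2]<hi)]
        if len(P)<8: print(n,len(P));continue
        (ce,sz,an)=cv2.minAreaRect(P[:,:2].astype(np.float32))
        w,V=np.linalg.eigh(np.cov(P[:,:2].T));d=V[:,1]
        print(n,lo,len(P),"cen",P.mean(0).round(1),fx(P.mean(0)).round(1),"rect",np.round(ce,1),np.round(sz,1),an,"yaw",np.arctan2(d[1],d[0])%np.pi,"spindle",(YW-np.arctan2(d[1],d[0]))%np.pi)
    S=W[(np.hypot(*(W[:,:2]-wd(0,-1)).T)<24)&(W[:,2]>78)&(W[:,2]<95)];print("sleeve top",len(S),S.mean(0).round(1),fx(S.mean(0)).round(1))
    B=W[(np.hypot(*(W[:,:2]-wd(0,40)).T)<30)&(W[:,2]>62)&(W[:,2]<74)];f=fx(B);print("stop face y",np.percentile(f[:,1],[1,3,10]).round(1))
E
```

```text
K [576.7304313  -79.58358747]
top2 119 200 cen [576.4 -79.2 126. ] [ -0.4 -57.7] rect [576.9 -79.9] [15.4 48.6] 52.557579040527344 yaw 2.4529688855529264 spindle 0.5106237680368668
top2 105 224 cen [575.5 -79.  124.5] [ -1.4 -57.6] rect [577.1 -79.5] [15.5 48.9] 51.18018341064453 yaw 2.449277182391258 spindle 0.5143154711985352
sleeve top 270 [585.3 -21.9  86.5] [-1.8  0.3]Traceback (most recent call last):
  File "<stdin>", line 16, in <module>
  File "h.py", line 13, in fx
    def fx(p): return (np.asarray(p)[:2]-C)@np.c_[EX,EY]
                       ~~~~~~~~~~~~~~~~~^~
ValueError: operands could not be broadcast together with shapes (2,3) (2,)
```

```bash
python3 - <<'E'
from h import *
from bench import r
p=[576.6,-79.4,115]
for Y0 in(2.452,2.452-np.pi):
    print([None if (q:=r.ik(p,[np.pi,0,Y0-a])) is None else np.round(q,2).tolist() for a in(0,1.2,2.4)])
print(r.get_state()["qpos"].round(2))
E
```

```text
[[0.67, 0.79, -0.88, 1.78, 0.74, 0.94, 0.36], [0.55, 0.71, -0.68, 1.79, 0.58, 0.85, -0.72], [0.39, 0.65, -0.44, 1.8, 0.38, 0.78, -1.77]]
[[0.28, 0.62, -0.3, 1.8, 0.26, 0.75, -2.41], [0.84, 1.0, -1.21, 1.77, 1.03, 1.16, 2.11], [0.76, 0.87, -1.02, 1.78, 0.87, 1.02, 1.01]]
[ 0.56  0.29 -0.92  1.96  0.27  1.02 -0.67]
```

```bash
cat >> h.py <<'E'
PK=[576.6,-79.4,115];Y0=2.452
E
python3 - <<'E'
from h import *
from bench import r
r.movep([*PK[:2],220],[np.pi,0,Y0]);r.move_l(PK,120);r.sleep(.2)
def st(n):
    s=r.get_state();print(n,round(s["t"],2),s["ee_pos"].round(1),s["ee_rot"][2].round(3),s["wrist_force"].round(1),"Tz",s["torque"].round(3),s["gripper_width"].round(1));return s
st("at");r.command_gripper(5);r.sleep(.2);st("grip")
r.movep(PK,[np.pi,0,Y0-.05]);st("r.05")
for a in(.15,.3):
    r.movep(PK,[np.pi,0,Y0-a]);st(a)
E
```

```text
Traceback (most recent call last):
AttributeError: 'float' object has no attribute 'round'
```

```bash
cat >> h.py <<'E'
from bench import r
def st(n):
    s=r.get_state();print(n,round(s["t"],2),s["ee_pos"].round(1),s["ee_rot"][2].round(3),"F",s["wrist_force"].round(1),"T",s["torque"].round(3),round(s["gripper_width"],1));return s
E
python3 - <<'E'
from h import *
st("at");r.command_gripper(5);r.sleep(.2);st("grip")
for a in(.05,.15,.3):
    r.movep(PK,[np.pi,0,Y0-a]);st(a)
E
```

```text
at 16.23 [577.  -79.5 115.7] 2.452 F [-0.4  0.3  0.3] T [0.028 0.044 0.044] 85.1
grip 17.08 [576.1 -79.9 115.1] 2.452 F [-3.8 -1.5  5.7] T [-0.362  0.785  0.174] 12.9
0.05 17.33 [576.2 -79.9 115.1] 2.402 F [-4.2 -2.   6.2] T [-0.436  0.823  0.007] 13.2
0.15 17.58 [576.2 -79.9 115.1] 2.304 F [-4.1 -3.2  6.2] T [-0.432  0.85  -0.127] 13.4
0.3 17.83 [576.3 -79.8 115.2] 2.156 F [-3.7 -3.   7. ] T [-0.453  0.933 -0.186] 13.6
```

```bash
python3 - <<'E'
from h import *
for a in(.45,.6,.75,.9,1.0):
    r.movep(PK,[np.pi,0,Y0-a]);s=st(a)
c=r.read_camera("scene");cv2.imwrite("pics/k.png",cv2.resize(c["pixels"][220:340,240:400],None,fx=4,fy=4))
E
```

```text
0.45 18.08 [576.3 -79.8 115.1] 2.007 F [-3.9 -1.7  6.7] T [-0.471  0.839 -0.153] 13.6
0.6 18.33 [576.4 -79.8 115.1] 1.858 F [-3.7 -2.9  7.4] T [-0.47   0.854 -0.209] 13.4
0.75 18.58 [576.5 -79.8 115.1] 1.709 F [-3.7 -2.2  6.9] T [-0.547  0.818 -0.185] 13.7
0.9 18.83 [576.6 -79.7 115.1] 1.56 F [-4.2 -2.6  7.1] T [-0.544  0.733 -0.21 ] 13.6
1.0 19.08 [576.7 -79.8 115.1] 1.46 F [-4.1 -2.1  6. ] T [-0.512  0.752 -0.133] 12.9
```

View pics/k.png

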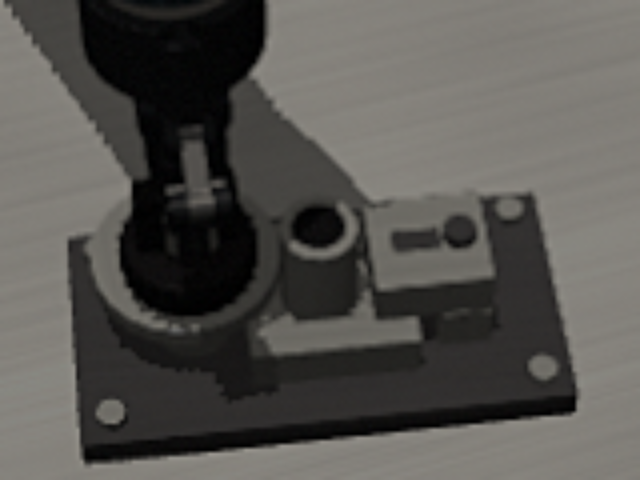

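The cam's high side has come round toward the sleeve, which still stands upright beside the stop block (crop (320,255)).

```bash
python3 - <<'E'
from h import *
a=1.0
while a<2.1:
    a+=.04;r.movep(PK,[np.pi,0,Y0-a]);s=r.get_state()
    print(round(a,2),round(s["torque"][2],2),s["wrist_force"].round(1),(Y0-s["ee_rot"][2]).round(3))
    if s["torque"][2]<-.38 :break
st("end")
E
```

```text
1.04 0.14 [-3.7 -3.5  6.8] 1.031
1.08 0.17 [-3.  -3.1  6. ] 1.071
1.12 0.13 [-2.6 -2.4  6.9] 1.111
1.16 0.08 [-2.5 -3.6  6.8] 1.151
1.2 0.12 [-3.  -2.8  5.8] 1.191
1.24 0.1 [-2.7 -3.5  6.2] 1.231
1.28 0.11 [-2.6 -2.1  5.9] 1.271
1.32 0.12 [-3.  -1.7  6.7] 1.311
1.36 0.15 [-2.8 -2.1  6.5] 1.351
1.4 0.12 [-2.8 -3.5  6.4] 1.391
1.44 0.44 [-2.3 -3.2  4.7] 1.43
1.48 0.69 [-1.9 -3.7  6.3] 1.469
1.52 0.93 [-2.9 -3.4  5. ] 1.509
1.56 0.07 [-2.6 -2.6  6.2] 1.551
1.6 -0.05 [-3.2 -1.5  7.6] 1.591
1.64 -0.18 [-3.1 -1.3  7.1] 1.632
1.68 -0.25 [-3.4 -2.1 11. ] 1.672
1.72 -0.17 [-2.8 -2.8  6. ] 1.712
1.76 0.14 [-1.7 -3.8  6.7] 1.751
1.8 0.41 [-1.7 -3.9  5.8] 1.79
1.84 0.64 [-2.4 -3.   5.9] 1.83
1.88 0.03 [-2.1 -4.1  6.1] 1.871
1.92 -0.01 [-2.6 -3.   5.9] 1.912
1.96 -0.19 [-2.8 -1.7  6.3] 1.952
2.0 -0.31 [-3.  -1.7  6. ] 1.992
2.04 -0.14 [-2.7 -2.6  8. ] 2.032
2.08 0.05 [-2.5 -3.5  6.5] 2.071
2.12 0.2 [-1.8 -3.2  6.1] 2.111
end 26.13 [577.  -80.1 115.1] 0.341 F [-1.8 -3.2  6.1] T [-0.862  0.465  0.201] 13.3
```

I misread the torque sign, so my stop condition never fired: the log shows two clicks (about 1.54 and 1.86), and the clutch is now climbing toward a third. I'm backing off to the second notch and releasing.

```bash
python3 - <<'E'
from h import *
r.movep(PK,[np.pi,0,Y0-2.065]);r.sleep(.2);s=st("back")
r.command_gripper(85);r.sleep(.3);p=r.get_state()["ee_pos"]
r.move_l([p[0],p[1],220],120);r.movep([*wd(-150,60),280],[np.pi,0,np.pi/2+YW]);r.sleep(.3);st("clear")
a=r.read_camera("top");b=r.read_camera("scene");np.savez("top3.npz",**a);np.savez("scene3.npz",**b)
i=np.hstack([cv2.resize(a["pixels"][180:280,270:400],None,fx=3,fy=3),cv2.resize(b["pixels"][240:340,250:380],None,fx=3,fy=3)])
cv2.imwrite("pics/f.png",i)
c=a;D=c["range_z"].astype(float);v,u=np.mgrid[0:480,0:640];uv=np.c_[u.ravel(),v.ravel()].astype(float).reshape(-1,1,2)
q=cv2.undistortPoints(uv,c["camera_matrix"],np.array([float(c["k1"]),0,0,0]))[:,0]
W=(np.c_[q,np.ones(len(q))]*D.reshape(-1,1))@R.from_euler("xyz",c["attitude"]).as_matrix().T+c["origin"]
P=W[(np.hypot(*(W[:,:2]-PK[:2]).T)<38)&(W[:,2]>119)&(W[:,2]<135)]
d=np.linalg.eigh(np.cov(P[:,:2].T))[1][:,1];print("knob turn",(YW-np.arctan2(d[1],d[0]))%np.pi)
S=W[(np.hypot(*(W[:,:2]-wd(0,3)).T)<26)&(W[:,2]>78)&(W[:,2]<95)];print("sleeve top",len(S),S.mean(0).round(1),fx(S.mean(0)).round(1))
E
```

```text
back 26.58 [577.  -80.1 115.1] 0.396 F [-1.6 -2.9  6.6] T [-0.839  0.536  0.084] 13.2
clear 29.72 [450.4  62.6 279.7] 1.391 F [-0.4 -0.3  0.3] T [ 0.015  0.072 -0.015] 85.1
knob turn 2.559313051916849
sleeve top 273 [588.4 -16.   86.7] [0.2 6.6]
```

View pics/f.png

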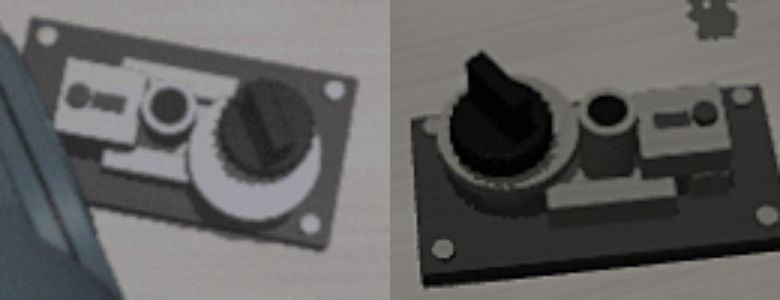

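The sleeve is upright and pressed between cam and stop block (scene crop (607,130)), and the arm is clear of everything. Handing in.

```bash
python3 -c "
from bench import r
print(r.finish_job())"
```

```text
the job is handed in; nothing more can be done
None
```

The job is handed in, with no verdict returned: the sleeve is upright in the slot and looks clamped against the stop block, the robot has let go, and nothing else on the bench was touched, but I missed the first click through a torque-sign mistake and stopped after the second (the most allowed), backing off a little from the start of a third (slip about 0.7 rad).

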